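# Clear a lime into the lever-lid scrap caddy

### The job

Clear the lime off the raised chopping board into the green scrap caddy beside it, using fingertips only: press the caddy's lever right down and push it in under its catch so that the lid stays up, then push the lime over the board's edge into the caddy. Afterwards free the lever from the catch while keeping it pressed, and let it up slowly so that the lid comes all the way down without slamming. Do not lift or carry anything, and leave the onion, the garlic and the other things where they are.

Things in the scene. Friction and masses are not known exactly. Their poses are not given: they have to be found in the camera images.
- caddy: green square scrap caddy with a steel lid, fixed: 150 mm (x) by 170 mm (y) outside, walls 4 mm, floor 5 mm, rim 66 mm above the worktop, closed lid's top 74 mm. Origin: centre of the underside, on the worktop. -x is its front (towards the robot, with the lever), +y its left side, where the board stands. The lid is hinged along the -y (right) side and opens up to the right
- catch (a point): middle of the underside of the dark steel catch block on the caddy's front, 50 mm above the worktop; 14 mm wide, it reaches 25 mm out of the front face. The lever stays down once its bar is pressed below this block and pushed in (caddy +x) beneath it. While the lever is up, the block keeps it from going in
- lever_pad (a point): centre of the top face of the black press pad at the lever's left end; moves with it. At rest: caddy x -135, y +62, z 79 mm; fully down: y +61, z 28 mm. Pad 60 mm (caddy x) by 46 mm (y), a ridge 8 mm high along its front and its back edge, between them a channel 48 mm wide in x, open to left and right: a fingertip in it pushes the lever in (caddy +x) or out (-x) against a ridge
- lever_pin (a point): the lever's pivot, 54 mm above the worktop; the lever turns about a line along caddy x through this point, its pad on an arc of 95 mm radius, sloping up to the left by 0.22 rad at rest and down to the left by 0.32 rad when fully pressed
- lever (a joint): lever angle, 0 at rest (up), 0.54 rad fully pressed; under the catch it rests at about 0.45 and must be pressed beyond that (0.49 or more) to go under or come out freely. The lid's weight and a spring push it up: 6 to 8 N on the pad at rest, falling to 2 to 4 N when down
- catch_slide (a joint): in-and-out position of the lever along its pin, 0 = out (clear of the catch up to 0.003), 0.018 m = pushed fully in (caddy +x), under the catch if the lever is down; light friction of about 1 N, no spring
- lid (a joint): lid angle, 0 closed, 2.85 times the lever's angle (linked both ways): about 1.29 rad when the lever is under the catch, 1.54 at most. 150 x 170 mm, 0.25 kg; let go, it falls and slams
- lime_center (a point): centre of the green lime, 52 x 45 x 45 mm, about 47 g, lying loose on the front part of the board, level with the caddy's opening in caddy x; it rolls easily
- board: wooden chopping board, fixed on a wooden riser left of the caddy: 230 mm (x) x 340 mm (y) x 22 mm, top 74 mm above the worktop, level with the closed lid. Origin: centre of its underside (52 mm above the worktop). Its x axis points at the caddy (along caddy -y), its y axis along caddy +x; the edge at x = +115 mm is 4 mm from the caddy's left side
- onion: brown onion, 82 x 83 x 94 mm, loose on the rear part of the board; origin at the centre of its underside. To be left alone
- garlic: white garlic bulb, 48 x 50 x 51 mm, loose on the rear part of the board; origin at the centre of its underside. To be left alone
- mug: pink and white mug, 82 x 118 x 100 mm, loose on the worktop to the right; origin at the centre of its underside. To be left alone
- shaker: grey and clear shaker, 44 x 44 x 90 mm, loose on the worktop to the right; origin at the centre of its underside. To be left alone
- teaspoon: steel teaspoon, 139 x 30 x 10 mm, loose on the worktop to the right. To be left alone
- matchbox: red box of long matches, 65 x 110 x 22 mm, loose on the worktop to the right. To be left alone

How it is judged:
By the outcome, as a careful person would: the job done as asked, in the order asked, and still so for the second after the job is handed in, with the robot touching nothing.
It also fails if it takes over 67 s, if anything falls off the work surface, if the arm or the gripper's body presses on something with over 40 N, if the wrist force passes 120 N, or if a joint passes its speed limit or range.

### The arm

A 6-joint arm with a two-finger parallel gripper is mounted at the origin on a cart in front of the work surface, level with it; the furniture and walls round the work are solid. World frame = base frame: x ahead of the robot, y to its left, z up, the work surface at z = 0. Lengths are in m, angles in degrees, forces in N, time in s.
With the tool pointing down it reaches from about 0.35 to 0.875 m from the base axis. Payload 4.2 kg.
Tool frame: the origin (TCP) lies midway between the tips of the shut fingers; the grasp point (between the pads) lies 19 mm behind it (r.pinch_z is the distance from the TCP to the grasp point, in m); z points along the fingers, y is the line along which they close (so a half turn about z gives the same grasp; the last joint's range is limited). The gripper opens to 87 mm and grips with 3 to 60 N. Pads are 19 mm wide; open, the fingers measure 117 mm over their backs; the gripper's body (75 mm by 190 mm) begins 51 mm behind the grasp point.
Start: joints at [-54.282, 22.042, 0.453, 0, -68.411, -14.817], TCP at [0.223, -0.584, 0.195] pointing down, gripper open.
Joint ranges: [-179.83, 179.83], [-69.29, 118.12], [-61.27, 80.66], [-181.25, 117.63], [-171.15, -9.14], [-177.46, 177.46]. Speed limits (degrees/s): [159.86, 159.86, 180, 180, 180, 180].

### API

Orientations are given as a 3x3 rotation matrix whose columns are the frame's x, y, z axes.
In Python, from station import r, imaging, models gives the robot as it stands. The module is installed in compiled form; this text tells all that it offers.
- The arm moves only by the tool apply_moves, never from a script. Its argument "moves" is a list of rows, each a list of 2 entries, a list of its own where there are three numbers: the shift along the tool's x, y, z in m, then the turn about the tool's z in degrees. A call has 1 to 5 rows; each row shifts and turns the commanded pose from where the row before left it, along the tool's axes as they then stand; what a row does not reach is not made up. A row lasts 1/12 s, in which the tool goes at most 41.7 mm and 7.16 degrees, less where a joint would pass 70% of its speed; a pose out of reach is approached as far as the arm can. A call is refused whole if a number of a shift passes 0.0417 or a number of a turn 7.16, either way. A call with a gripper value outside its range is refused whole. "hand" is the finger opening in m, from 0 to 0.087, set as the call begins (left out, the last holds). The fingers move at their own pace and stop on an object; the grip force is fixed at half the most. Time passes only in rows, so rows that do not move let the fingers close. It gives the time, the measured TCP pose, the force, the opening and the grip force at its end, in the units of the state.
- r.sense(): the state, without advancing time (a new reading comes with each control period).
- imaging.capture(name): name is "scene" or "top" or "wrist"; returns a dict with "frame" (420x560x3 uint8, blue, green, red), "intrinsics" (3x3 intrinsics, pixels), "eye" and "orientation" of the camera in the world. Camera axes: x right, y down, z forward; pixel columns grow to the right and rows downward; lengths in m; the calibration is good to about 2 mm. The wrist camera is an equidistant fisheye: a pixel r from the principal point sees the ray r / f radians off the axis. A picture is of the moment at which its call begins. There is no depth.
- r.finish_job(): hands the job in; it is judged then, once.
Trained networks look in a picture, given as the dict that the camera call returned (one of the last four; its "shot" number tells which), for a name from the list of things; names that differ only in an ending like _2 or _b are one class to them, and where a whole thing is asked for, a point or a joint stands for the part that bears it (a point fixed in the world has none). Each returns a list of dicts, best first, with "confidence" (0 to 1); they miss things now and then, are a little off and sometimes report something else, mostly with a low value. They report only what shows in the picture. A call takes as long as a camera call.
- models.cut_out(picture, target): "region" (420x560 bool, what is visible of it) and "extent" ([left, top, width, height] as shares, 0 to 1, of the picture: columns of its width, rows of its height, round what is visible of it).
- models.place_of(picture, target): "at" ([column, row] as shares, 0 to 1, of the picture: columns of its width, rows of its height: a listed point, or the origin of a listed thing).
The state is a dict: "time_s": time; "joints": joint angles; "joint_velocities": joint speeds; "effort": joint torques, N m; "tcp_pos": TCP position; "ee_rot": TCP orientation; "wrist_force": force on the tool from outside, world axes, zero at the start; "moment": the same for the moment, N m; "gripper_width": opening from 0.0 (shut) to 1.0 (fully open); "gripper_force": force on a finger pad.
Only numpy, scipy, OpenCV 4.12 (cv2) and the standard library are available. Lean on these libraries where they do the work, as an engineer would, in place of code of your own. Each camera call takes 0.05 s, during which the arm holds its last target. There are 200 camera calls.

## Working session

There is one attempt and no reset: what is moved stays moved. The work goes in short steps, Python scripts to look and compute and a tool call to move; the robot and the scene stay as the last step left them, time stands still between calls to the robot, and variables do not carry over. Pictures are saved under pics/ and viewed, at most 10 in all, crops included, and the job is handed in when it is done.

Besides the shell and the picture viewer there is one more tool, called after "Request:" in YAML: its name, and indented under it one key for each argument. apply_moves: Moves the arm, as the interface text tells. Its arguments: {"type":"object","properties":{"moves":{"type":"array"},"hand":{"type":"number"}},"required":["moves"]}

```bash
mkdir -p pics; cat > h.py <<'E'
from station import r, imaging, models
import numpy as np, cv2
def ray(c,at):
    K=np.array(c["intrinsics"]);u=at[0]*560;v=at[1]*420
    d=np.array([(u-K[0,2])/K[0,0],(v-K[1,2])/K[1,1],1.]);d=np.array(c["orientation"])@d
    return np.array(c["eye"]),d/np.linalg.norm(d)
def onz(c,at,z):
    e,d=ray(c,at);return e+d*(z-e[2])/d[2]
def tri(rs):
    A=0;b=0
    for e,d in rs:
        P=np.eye(3)-np.outer(d,d);A=A+P;b=b+P@e
    return np.linalg.solve(A,b)
E
python3 - <<'E'
from h import *
np.set_printoptions(precision=4,suppress=True)
cs={n:imaging.capture(n) for n in("scene","top")}
for n,c in cs.items(): cv2.imwrite(f"pics/{n}0.png",c["frame"])
for t in["caddy","catch","lever_pad","lever_pin","lime_center","board","onion","garlic","mug","shaker"]:
    rs=[]
    for n,c in cs.items():
        p=models.place_of(c,t)
        if p: rs.append(ray(c,p[0]["at"]));print(t,n,p[0]["confidence"],np.array(p[0]["at"])*[560,420],end=' ')
    print(tri(rs) if len(rs)==2 else '')
s=r.sense();print(s["tcp_pos"],s["ee_rot"],s["time_s"],s["wrist_force"])
for c in cs.values(): print(c["eye"],c["orientation"])
E
```

```text
caddy scene 0.62 [275.296 228.69 ] caddy top 0.89 [254.8   206.514] [ 0.5727 -0.0826 -0.0077]
catch top 0.82 [264.6   232.302] 
lever_pad top 0.93 [261.408 256.788] 
lever_pin scene 0.89 [267.512 226.296] lever_pin top 0.98 [279.776 231.084] [ 0.4896 -0.1651  0.0711]
lime_center scene 0.56 [229.992 199.92 ] lime_center top 0.52 [211.624 244.902] [0.4503 0.0373 0.0876]
board scene 0.86 [236.712 192.612] board top 0.74 [179.704 216.006] [0.5371 0.1476 0.0446]
onion scene 0.26 [238.616 189.   ] onion top 0.74 [146.776 195.804] [ 0.6078  0.2701 -0.0113]
garlic top 0.66 [183.4  186.48] 
mug scene 0.79 [340.816 275.982] mug top 0.77 [356.496 205.002] [ 0.5884 -0.4191 -0.0077]
shaker scene 0.68 [354.2   254.814] shaker top 0.45 [338.016 173.082] [ 0.6923 -0.3584 -0.0051]
[ 0.223  -0.5838  0.1946] [[-0.9342 -0.3568 -0.0001]
 [-0.3568  0.9342  0.0001]
 [ 0.      0.0001 -1.    ]] 1.1 [-0.2823  0.3002  0.4861]
[-0.1448 -1.2881  0.857 ] [[ 0.8461 -0.2748  0.4568]
 [-0.5329 -0.4165  0.7365]
 [-0.0122 -0.8666 -0.4989]]
[ 0.3561 -0.1382  1.4279] [[ 0.0068 -0.9901  0.14  ]
 [-0.9999 -0.0083 -0.0107]
 [ 0.0118 -0.1399 -0.9901]]
```

```bash
python3 - <<'E'
import cv2,numpy as np
t=cv2.imread("pics/top0.png")[130:310,90:390];s=cv2.imread("pics/scene0.png")[120:320,150:410]
cv2.imwrite("pics/t.png",cv2.resize(t,(750,450),interpolation=cv2.INTER_CUBIC))
cv2.imwrite("pics/s.png",cv2.resize(s,(780,600),interpolation=cv2.INTER_CUBIC))
E
```

```text
(no output)
```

View pics/t.png

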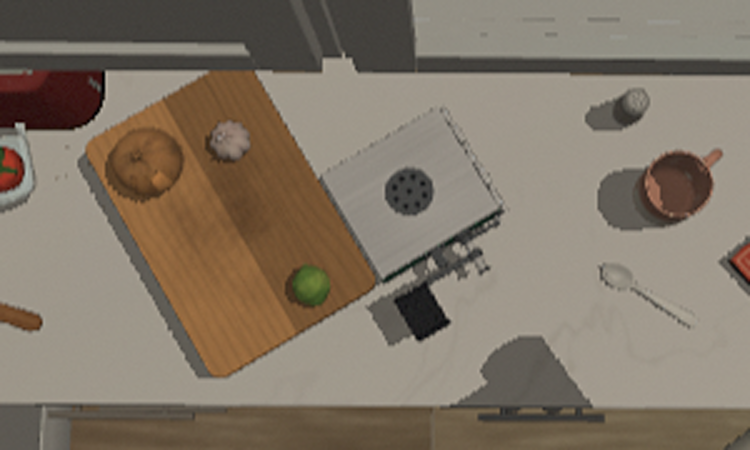

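View pics/s.png

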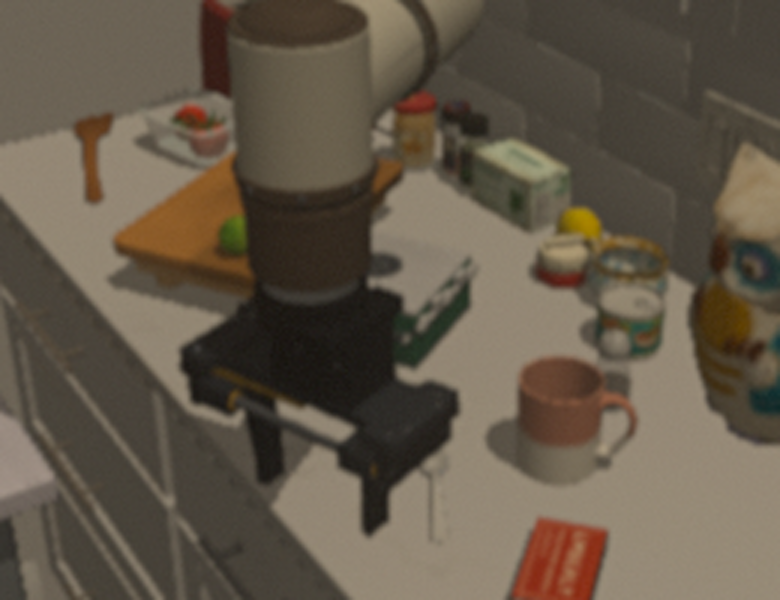

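The top view shows the caddy turned about 30° (lid corners at crop (322,180), (440,108), (502,210), (384,280)), the pad at crop (422,312), and the lime at (310,286). In the scene view the gripper hides most of the caddy.

```bash
python3 - <<'E'
from h import *
from scipy.optimize import least_squares
np.set_printoptions(precision=4,suppress=True)
c=imaging.capture("top")
def crop(u,v): return [(u/2.5+90)/560,(v/2.5+130)/420]
obs=[]
for (u,v),q in zip([(322,180),(440,108),(502,210),(384,280)],[(-0+.075,.085),(.075,-.085),(-.075,-.085),(-.075,.085)]):
    obs.append((onz(c,crop(u,v),.074)[:2],q))
for t,z,q in[("lever_pad",.079,(-.135,.062)),("caddy",0,(0,0)),("catch",.05,(-.0875,None)),("lever_pin",.054,(None,None))]:
    p=models.place_of(c,t)[0];w=onz(c,p["at"],z)[:2];print(t,p["confidence"],w)
    if None not in q: obs.append((w,q))
def R(a): return np.array([[np.cos(a),-np.sin(a)],[np.sin(a),np.cos(a)]])
f=lambda p:np.concatenate([p[:2]+R(p[2])@q-w for w,q in obs])
s=least_squares(f,[.57,-.08,.53],loss="soft_l1",f_scale=.003);P=s.x
print(P,np.degrees(P[2]));print(f(P).reshape(-1,2))
g=lambda w:R(P[2]).T@(np.array(w)-P[:2])
for t,z in[("lime_center",.0965),("onion",.074),("garlic",.074),("lever_pad",.079),("catch",.05),("lever_pin",.054),("board",.052)]:
    p=models.place_of(c,t)
    if p: w=onz(c,p[0]["at"],z)[:2];print(t,w,"caddy",g(w))
rg=models.cut_out(c,"lime_center")[0];e=rg["extent"];w=onz(c,[e[0]+e[2]/2,e[1]+e[3]/2],.0965)[:2];print("lime seg",w,g(w))
for q in[(-.135,.062),(-.075,.089)]: print(q,P[:2]+R(P[2])@q)
for u,v in[(255,70),(378,283),(205,377),(85,150)]: print("board corner",g(onz(c,crop(u,v),.074)[:2]))
np.save("P.npy",P)
E
```

```text
lever_pad 0.58 [ 0.4239 -0.1037]
caddy 0.66 [0.6022 0.2575]
catch 0.6 [ 0.4856 -0.1212]
lever_pin 0.7 [ 0.4926 -0.159 ]
[ 0.5658 -0.0879  0.5476] 31.374884175751205
[[ 0.0055  0.0017]
 [ 0.002   0.001 ]
 [ 0.0014  0.0003]
 [ 0.0001  0.002 ]
 [-0.0056 -0.0015]
 [-0.0363 -0.3454]]
lime_center [0.4407 0.0384] caddy [-0.0411  0.173 ]
onion [0.5923 0.2356] caddy [0.191  0.2624]
garlic [0.6225 0.1402] caddy [0.1672 0.1652]
lever_pad [ 0.4239 -0.1037] caddy [-0.1294  0.0604]
catch [ 0.4856 -0.1212] caddy [-0.0858  0.0133]
lever_pin [ 0.4926 -0.159 ] caddy [-0.0996 -0.0226]
board [0.5363 0.1387] caddy [0.0928 0.2088]
lime seg [0.4473 0.0347] [-0.0374  0.1664]
(-0.135, 0.062) [ 0.4183 -0.1052]
(-0.075, 0.089) [ 0.4555 -0.0509]
board corner [0.2328 0.0886]
board corner [-0.0755  0.0915]
board corner [-0.0662  0.3264]
board corner [0.2516 0.3181]
```

Request:
apply_moves:
  moves:
    - [[0, 0, 0], -5.2]
    - [[0, 0, 0], -5.3]
    - [[-0.02, 0.015, 0], 0]
    - [[-0.028, 0.0205, 0], 0]
    - [[-0.028, 0.0205, 0], 0]
  hand: 0

```text
time_s: 2.17
tcp_pos: [0.2586, -0.4958, 0.1941]
ee_rot: [[-0.855, -0.519, -0.0], [-0.519, 0.855, 0.0], [0.0, 0.001, -1.0]]
wrist_force: [1.0, -0.1, 0.5]
gripper_width: 0.706
gripper_force: 0.0
```

Request:
apply_moves:
  moves:
    - [[-0.028, 0.0205, 0], 0]
    - [[-0.028, 0.0205, 0], 0]
    - [[-0.028, 0.0205, 0], 0]
    - [[-0.028, 0.0205, 0], 0]
    - [[-0.028, 0.0205, 0], 0]

```text
time_s: 2.58
tcp_pos: [0.3251, -0.3346, 0.1949]
ee_rot: [[-0.854, -0.521, 0.001], [-0.521, 0.854, -0.0], [-0.0, -0.001, -1.0]]
wrist_force: [0.1, -0.4, 1.1]
gripper_width: 0.324
gripper_force: 0.0
```

Request:
apply_moves:
  moves:
    - [[-0.028, 0.0205, 0], 0]
    - [[-0.028, 0.0205, 0], 0]
    - [[-0.028, 0.0205, 0], 0]
    - [[-0.028, 0.0205, 0], 0]
    - [[0, 0, 0], 0]

```text
time_s: 3.0
tcp_pos: [0.3795, -0.204, 0.1952]
ee_rot: [[-0.85, -0.526, 0.002], [-0.526, 0.85, 0.0], [-0.002, -0.001, -1.0]]
wrist_force: [0.5, -0.5, -0.2]
gripper_width: 0.019
gripper_force: 0.0
```

```bash
cat >> h.py <<'E'
def wray(c,at):
    K=np.array(c["intrinsics"]);a=(at[0]*560-K[0,2])/K[0,0];b=(at[1]*420-K[1,2])/K[1,1]
    t=np.hypot(a,b);d=np.array([np.sin(t)*a/t,np.sin(t)*b/t,np.cos(t)])
    return np.array(c["eye"]),np.array(c["orientation"])@d
def R(a): return np.array([[np.cos(a),-np.sin(a)],[np.sin(a),np.cos(a)]])
E
python3 - <<'E'
from h import *
np.set_printoptions(precision=4,suppress=True)
P=np.load("P.npy");g=lambda w:R(P[2]).T@(np.array(w)[:2]-P[:2])
cs={n:imaging.capture(n) for n in("scene","top","wrist")}
for n,c in cs.items(): cv2.imwrite(f"pics/{n}1.png",c["frame"])
for t,z in[("caddy",0),("catch",.05),("lever_pad",.079),("lever_pin",.054),("lime_center",.0965),("board",.052),("onion",.074),("garlic",.074)]:
    rs=[];print(t)
    for n,c in cs.items():
        p=models.place_of(c,t)
        if p:
            e,d=(wray if n=="wrist" else ray)(c,p[0]["at"]);rs.append((e,d));w=e+d*(z-e[2])/d[2]
            print("  ",n,p[0]["confidence"],w[:2],"c",g(w))
    if len(rs)>1: w=tri(rs);print("   tri",w,g(w))
E
```

```text
caddy
   scene 0.73 [ 0.5682 -0.0993] c [-0.0039 -0.011 ]
   top 0.73 [ 0.5662 -0.0926] c [-0.0022 -0.0042]
   wrist 0.72 [ 0.5663 -0.0887] c [-0.     -0.0009]
   tri [ 0.5689 -0.0911 -0.0037] [ 0.0009 -0.0043]
catch
   scene 0.87 [ 0.4869 -0.1245] c [-0.0865  0.0098]
   top 0.91 [ 0.4858 -0.1203] c [-0.0852  0.014 ]
   tri [ 0.4873 -0.1209  0.0478] [-0.0842  0.0127]
lever_pad
   scene 0.4 [ 0.3943 -0.4778] c [-0.3495 -0.2436]
lever_pin
   scene 0.88 [ 0.4967 -0.1486] c [-0.0907 -0.0158]
   top 0.67 [ 0.4948 -0.1623] c [-0.0994 -0.0265]
   tri [ 0.492  -0.1612  0.0624] [-0.1012 -0.0242]
lime_center
   scene 0.61 [0.4544 0.0539] c [-0.0213  0.179 ]
   top 0.61 [0.5967 0.2279] c [0.1907 0.2536]
   wrist 0.78 [0.4505 0.0304] c [-0.0369  0.161 ]
   tri [ 0.5812  0.2688 -0.0747] [0.1988 0.2965]
board
   scene 0.95 [0.5355 0.1427] c [0.0941 0.2127]
   top 0.66 [0.542  0.1333] c [0.0948 0.2012]
   wrist 0.92 [0.5375 0.1406] c [0.0948 0.2098]
   tri [0.5363 0.1351 0.0557] [0.0909 0.2057]
onion
   top 0.85 [0.596 0.238] c [0.1954 0.2625]
garlic
   top 0.61 [0.6277 0.1352] c [0.169  0.1583]
```

View pics/wrist1.png

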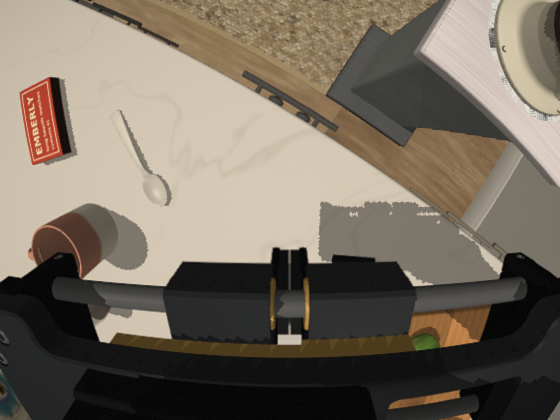

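The wrist view mostly looks back past the gripper: mug left at (75,240), lime peeking out at (427,342), and the pad hidden under the fingers. I'll move over the pad next.

Request:
apply_moves:
  moves:
    - [[-0.03, 0.022, 0], 0]
    - [[-0.03, 0.022, 0], 0]
    - [[-0.03, 0.0215, 0.01], 0]
    - [[0, 0, 0.03], 0]
    - [[0, 0, 0], 0]

```text
time_s: 4.77
tcp_pos: [0.4175, -0.1031, 0.1507]
ee_rot: [[-0.852, -0.523, -0.009], [-0.523, 0.852, 0.001], [0.007, 0.005, -1.0]]
wrist_force: [-1.7, -0.2, -0.8]
gripper_width: 0.002
gripper_force: 0.0
```

```bash
python3 - <<'E'
from h import *
np.set_printoptions(precision=4,suppress=True)
P=np.load("P.npy")
s=r.sense();w=s["tcp_pos"];print(w,R(P[2]).T@(np.array(w)[:2]-P[:2]),s["wrist_force"])
a=imaging.capture("scene");b=imaging.capture("top")
A=cv2.resize(a["frame"][150:290,190:330],(400,400),interpolation=cv2.INTER_CUBIC)
B=cv2.resize(b["frame"][190:290,220:320],(400,400),interpolation=cv2.INTER_CUBIC)
cv2.imwrite("pics/ab2.png",np.hstack([A,B]))
for c in(a,b):
  p=models.place_of(c,"lever_pad")
  if p: w=onz(c,p[0]["at"],.079);print(p[0]["confidence"],w,R(P[2]).T@(w[:2]-P[:2]))
E
```

```text
[ 0.4175 -0.1031  0.1507] [-0.1346  0.0643] [-1.714  -0.2026 -0.8415]
0.66 [ 0.4233 -0.0908  0.079 ] [-0.1232  0.0717]
```

View pics/ab2.png

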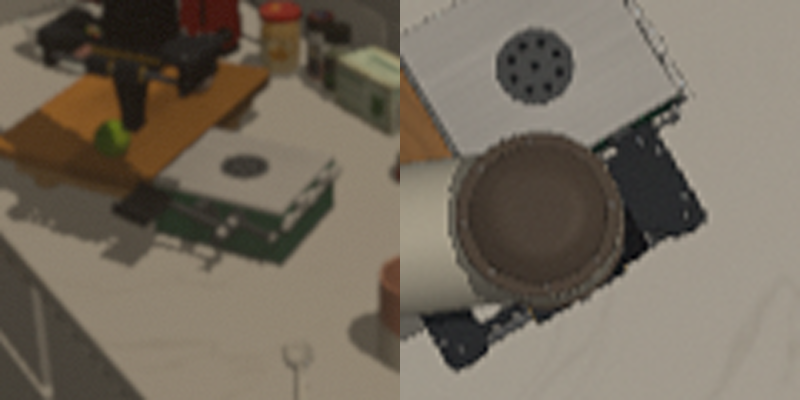

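Scene view (left half): the shut fingers are above and near the pad, which is at crop (143,203); lime at (112,137). In the top view (right half) the wrist hides the pad. I'll shift 4 mm in and descend.

Request:
apply_moves:
  moves:
    - [[-0.004, -0.002, 0.02], 0]
    - [[0, 0, 0.02], 0]
    - [[0, 0, 0.014], 0]
    - [[0, 0, 0.003], 0]
    - [[0, 0, 0], 0]

```text
time_s: 5.38
tcp_pos: [0.4248, -0.1053, 0.098]
ee_rot: [[-0.854, -0.52, -0.0], [-0.52, 0.854, -0.0], [0.0, -0.0, -1.0]]
wrist_force: [0.6, 0.4, 1.0]
gripper_width: 0.002
gripper_force: 0.0
```

Request:
apply_moves:
  moves:
    - [[0, 0, 0.003], 0]
    - [[0, 0, 0.003], 0]
    - [[0, 0, 0.003], 0]
    - [[0, 0, 0.003], 0]
    - [[0, 0, 0.003], 0]

```text
time_s: 5.8
tcp_pos: [0.425, -0.1045, 0.0827]
ee_rot: [[-0.854, -0.521, 0.001], [-0.521, 0.854, 0.0], [-0.001, -0.0, -1.0]]
wrist_force: [-0.5, -0.0, -0.8]
gripper_width: 0.006
gripper_force: 0.0
```

Request:
apply_moves:
  moves:
    - [[0, 0, 0.003], 0]
    - [[0, 0, 0.003], 0]
    - [[0, 0, 0.003], 0]
    - [[0, 0, 0.003], 0]
    - [[0, 0, 0], 0]

```text
time_s: 6.22
tcp_pos: [0.4243, -0.1045, 0.07]
ee_rot: [[-0.854, -0.521, -0.001], [-0.521, 0.854, -0.0], [0.001, 0.001, -1.0]]
wrist_force: [0.0, 0.0, -0.5]
gripper_width: 0.005
gripper_force: 0.0
```

```bash
python3 - <<'E'
from h import *
print(r.sense()["wrist_force"])
a=imaging.capture("scene")
cv2.imwrite("pics/a3.png",cv2.resize(a["frame"][150:270,180:340],(800,600),interpolation=cv2.INTER_CUBIC))
P=np.load("P.npy")
p=models.place_of(a,"lever_pad");print(p)
E
```

```text
[ 0.03697153  0.0418602  -0.53663954]
[{'at': [0.4284, 0.5183], 'confidence': 0.72}]
```

View pics/a3.png

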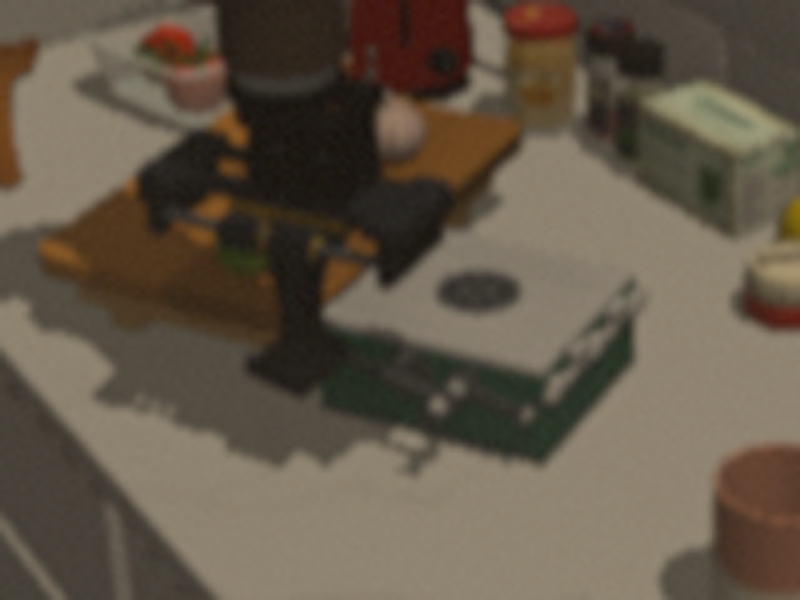

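```bash
python3 - <<'E'
from h import *
np.set_printoptions(precision=1,suppress=True)
a=imaging.capture("scene");P=np.load("P.npy");s=r.sense();print(s["tcp_pos"],s["wrist_force"],s["effort"],s["gripper_width"])
K=np.array(a["intrinsics"]);O=np.array(a["orientation"]);e=np.array(a["eye"])
def pr(w): q=K@(O.T@(np.array(w)-e));q=q[:2]/q[2];return (q-[180,150])*5
C=lambda x,y,z:[*(P[:2]+R(P[2])@[x,y]),z]
print("tcp",pr(s["tcp_pos"]))
for n,q in dict(pad=(-.135,.062,.079),padFL=(-.165,.085,.084),padFR=(-.165,.039,.074),padBR=(-.105,.039,.074),padBL=(-.105,.085,.084),lidFL=(-.075,.085,.074),lidFR=(-.075,-.085,.074),lidBR=(.075,-.085,.074),lidBL=(.075,.085,.074),botFR=(-.075,-.085,0),botFL=(-.075,.085,0)).items(): print(n,pr(C(*q)))
E
```

```text
[ 0.4 -0.1  0.1] [-0.2 -0.7  0.3] [ -0.  -25.   13.6   3.1  -0.1  -0. ] 0.006858441937594727
tcp [308.5 369.3]
pad [299.3 361.7]
padFL [243.6 368.9]
padFR [306.4 398.4]
padBR [353.7 354.6]
padBL [292.5 326.3]
lidFL [316.7 319. ]
lidFR [544.4 375.1]
lidBR [639.2 273.4]
lidBL [423.4 225.1]
botFR [545.2 471.1]
botFL [322.7 412.3]
```

Request:
apply_moves:
  moves:
    - [[0, 0, 0.002], 0]
    - [[0, 0, 0.002], 0]
    - [[0, 0, 0.001], 0]
    - [[0, 0, 0], 0]

```text
time_s: 6.7
tcp_pos: [0.4246, -0.1045, 0.0654]
ee_rot: [[-0.854, -0.521, -0.001], [-0.521, 0.854, -0.0], [0.001, 0.0, -1.0]]
wrist_force: [-0.3, 0.3, 1.0]
gripper_width: 0.005
gripper_force: 0.0
```

```bash
python3 - <<'E'
from h import *
s=r.sense();print(s["wrist_force"],s["moment"],s["effort"])
a=imaging.capture("scene")
cv2.imwrite("pics/a4.png",cv2.resize(a["frame"][190:250,210:290],(800,600),interpolation=cv2.INTER_CUBIC))
E
```

```text
[-0.33648432  0.2808707   1.02465941] [-0.00073663 -0.0302312   0.00132113] [ 1.27994805e-02 -2.52983522e+01  1.35255915e+01  3.04806411e+00
 -3.15703650e-02  3.06139355e-04]
```

View pics/a4.png

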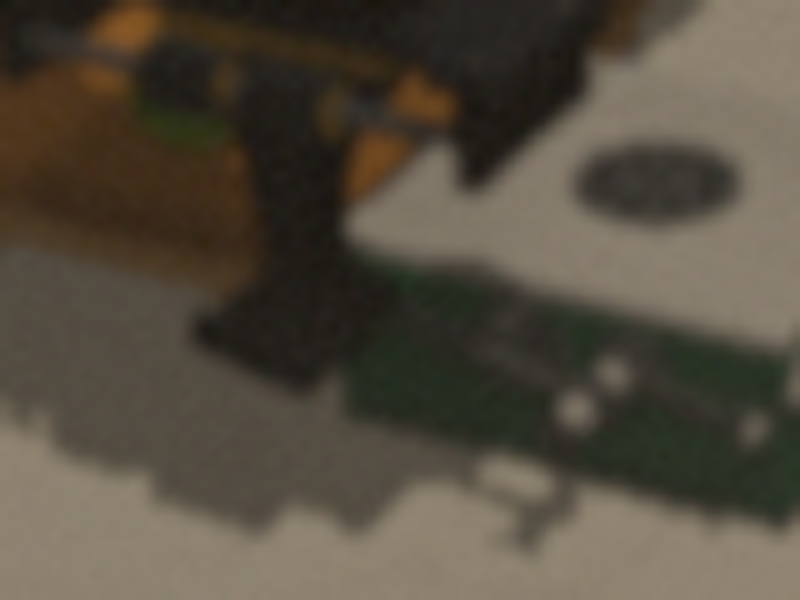

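The fingers merge visually with the black pad (300,340), the lid is still shut, and there is no force yet. I'll continue down gently.

Request:
apply_moves:
  moves:
    - [[0, 0, 0.002], 0]
    - [[0, 0, 0.002], 0]
    - [[0, 0, 0.002], 0]
    - [[0, 0, 0], 0]

```text
time_s: 7.08
tcp_pos: [0.4244, -0.1045, 0.0592]
ee_rot: [[-0.854, -0.521, -0.001], [-0.521, 0.854, -0.0], [0.001, 0.0, -1.0]]
wrist_force: [0.3, 0.7, 0.4]
gripper_width: 0.007
gripper_force: 0.0
```

```bash
python3 - <<'E'
from h import *
s=r.sense();print(s["tcp_pos"],s["wrist_force"],s["moment"],r.pinch_z)
a=imaging.capture("scene");f=a["frame"]
def pr(w):
    q=np.array(a["intrinsics"])@(np.array(a["orientation"]).T@(np.array(w)-a["eye"]));return q[:2]/q[2]
print("tcp px",pr(s["tcp_pos"]))
m=models.cut_out(a,"lever_pad")
if m: print(m[0]["confidence"],np.array(m[0]["extent"])*[560,420,560,420])
g=cv2.resize(f[200:235,220:265],(800,600),interpolation=cv2.INTER_CUBIC).astype(float)
cv2.imwrite("pics/a5.png",np.clip(g*3.2,0,255).astype(np.uint8))
E
```

```text
[ 0.42439808 -0.10450032  0.05918614] [0.25863165 0.68033405 0.38920304] [ 0.0101441   0.03221281 -0.02726718] 0.0187
tcp px [241.78285623 226.91803579]
0.78 [228.48  215.712  40.488  18.816]
```

View pics/a5.png

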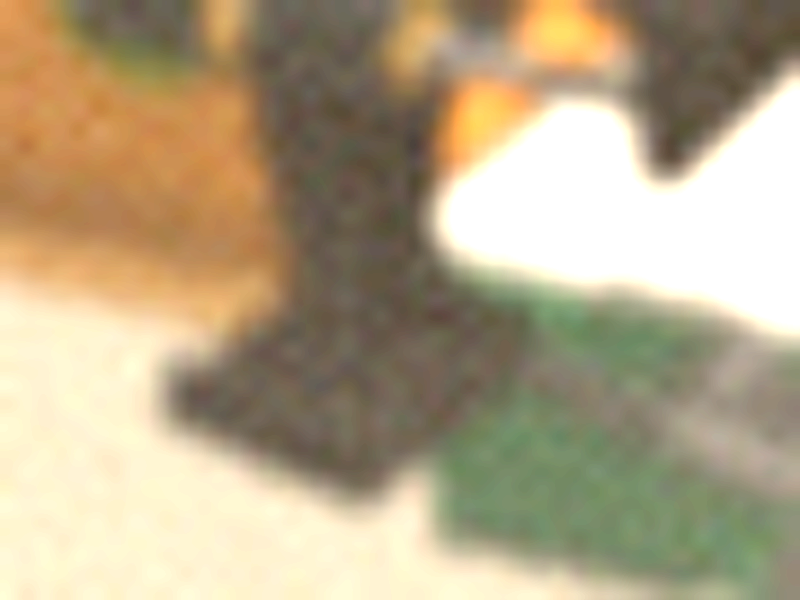

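```bash
python3 - <<'E'
from h import *
np.set_printoptions(precision=4,suppress=True)
a=imaging.capture("scene");b=imaging.capture("top")
def pr(w,a=a):
    q=np.array(a["intrinsics"])@(np.array(a["orientation"]).T@(np.array(w)-a["eye"]));return q[:2]/q[2]
q=pr([.4175,-.1031,.1507]);print("tcp in ab2 crop A",(q-[190,150])*400/140)
for z in(.3,.35,.4,.45): print("flange z",z,(pr([.4175,-.1031,z],b)-[220,190])*4+[400,0], onz(b,[255/560,245/420],z)[:2])
q=pr([.223,-.5838,.1946]);print("start tcp in s.png",(q-[150,120])*3)
E
```

```text
tcp in ab2 crop A [137.0522 150.4137]
flange z 0.3 [546.2115 244.8406] [ 0.4332 -0.099 ]
flange z 0.35 [543.6928 240.3088] [ 0.4297 -0.1007]
flange z 0.4 [540.931  235.3397] [ 0.4263 -0.1024]
flange z 0.45 [537.8892 229.8668] [ 0.4229 -0.1042]
start tcp in s.png [326.0812 530.624 ]
```

The tip in the earlier picture sits about 20 mm above where the reported TCP projects, so the actual fingertips are higher than the TCP. That means contact should come about now, so I'll keep going down.

Request:
apply_moves:
  moves:
    - [[0, 0, 0.003], 0]
    - [[0, 0, 0.003], 0]
    - [[0, 0, 0.002], 0]
    - [[0, 0, 0], 0]

```text
time_s: 7.62
tcp_pos: [0.4246, -0.1045, 0.0515]
ee_rot: [[-0.853, -0.521, -0.001], [-0.521, 0.853, -0.0], [0.001, 0.0, -1.0]]
wrist_force: [-0.7, 0.5, 3.5]
gripper_width: 0.007
gripper_force: 0.9
```

Request:
apply_moves:
  moves:
    - [[0, 0, 0.003], 0]
    - [[0, 0, 0.003], 0]
    - [[0, 0, 0.002], 0]
    - [[0, 0, 0], 0]

```text
time_s: 7.95
tcp_pos: [0.4249, -0.1041, 0.044]
ee_rot: [[-0.853, -0.521, 0.0], [-0.521, 0.853, 0.0], [-0.0, 0.0, -1.0]]
wrist_force: [-2.9, 3.9, 8.9]
gripper_width: 0.002
gripper_force: 4.0
```

```bash
python3 - <<'E'
from h import *
s=r.sense();print(s["tcp_pos"],s["wrist_force"])
a=imaging.capture("scene")
cv2.imwrite("pics/a6.png",cv2.resize(a["frame"][160:260,200:340],(784,560),interpolation=cv2.INTER_CUBIC))
E
```

```text
[ 0.42494277 -0.10411672  0.04399558] [-2.89358229  3.93875958  8.85999996]
```

View pics/a6.png

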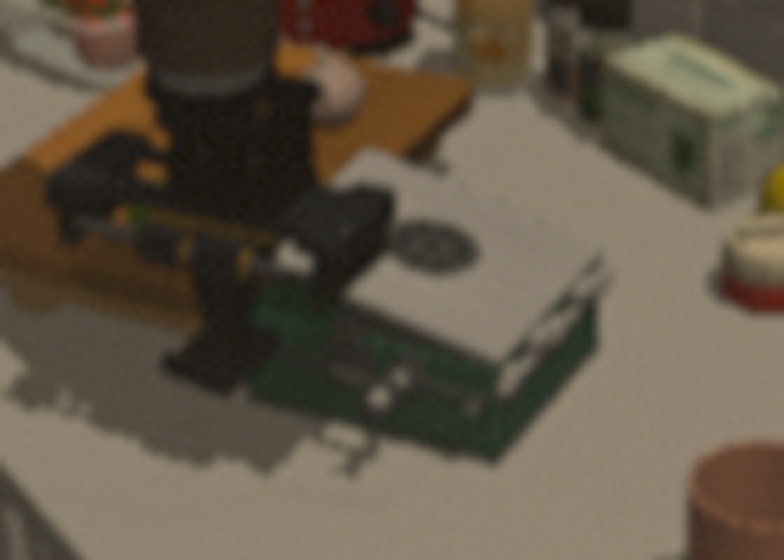

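The lid is opening and the left side is up, so the contact works.

Request:
apply_moves:
  moves:
    - [[0, 0, 0.004], 0]
    - [[0, 0, 0.004], 0]
    - [[0, 0, 0.004], 0]
    - [[0, 0, 0.004], 0]
    - [[0, 0, 0], 0]

```text
time_s: 8.42
tcp_pos: [0.4247, -0.1041, 0.0275]
ee_rot: [[-0.853, -0.521, -0.0], [-0.521, 0.853, 0.0], [0.0, 0.0, -1.0]]
wrist_force: [-2.6, 4.8, 8.2]
gripper_width: 0.004
gripper_force: 4.7
```

Request:
apply_moves:
  moves:
    - [[0, 0, 0.004], 0]
    - [[0, 0, 0.004], 0]
    - [[0, 0, 0.003], 0]
    - [[0, 0, 0.002], 0]
    - [[0, 0, 0], 0]

```text
time_s: 8.83
tcp_pos: [0.4252, -0.1046, 0.0146]
ee_rot: [[-0.853, -0.521, 0.001], [-0.521, 0.853, -0.0], [-0.001, -0.0, -1.0]]
wrist_force: [-0.4, 0.8, 4.5]
gripper_width: 0.004
gripper_force: 2.0
```

Request:
apply_moves:
  moves:
    - [[0, 0, 0.003], 0]
    - [[0, 0, 0.003], 0]
    - [[0, 0, 0], 0]

```text
time_s: 9.08
tcp_pos: [0.4245, -0.1046, 0.0082]
ee_rot: [[-0.854, -0.521, -0.001], [-0.521, 0.854, 0.0], [0.0, 0.0, -1.0]]
wrist_force: [-0.6, -0.2, -0.6]
gripper_width: 0.007
gripper_force: 0.0
```

Request:
apply_moves:
  moves:
    - [[0, 0, 0.002], 0]
    - [[0, 0, 0], 0]

```text
time_s: 9.25
tcp_pos: [0.4243, -0.1045, 0.0062]
ee_rot: [[-0.854, -0.521, -0.001], [-0.521, 0.854, 0.0], [0.001, 0.001, -1.0]]
wrist_force: [0.0, -0.1, -0.3]
gripper_width: 0.008
gripper_force: 0.0
```

```bash
python3 - <<'E'
from h import *
np.set_printoptions(precision=4,suppress=True)
P=np.load("P.npy");s=r.sense();print(s["tcp_pos"],s["wrist_force"],R(P[2]).T@(np.array(s["tcp_pos"])[:2]-P[:2]))
a=imaging.capture("scene");b=imaging.capture("top")
for n,c in(("s",a),("t",b)):
  for t in("lever_pad","lid"):
    p=models.place_of(c,t) if t!="lid" else None;m=models.cut_out(c,t)
    if p: print(n,t,p[0]["confidence"],np.array(p[0]["at"])*[560,420])
    if m: print(n,t,m[0]["confidence"],np.array(m[0]["extent"])*[560,420,560,420])
A=cv2.resize(a["frame"][150:260,200:340],(509,400),interpolation=cv2.INTER_CUBIC)
B=cv2.resize(b["frame"][190:290,225:297],(288,400),interpolation=cv2.INTER_CUBIC)
cv2.imwrite("pics/ab7.png",np.clip(np.hstack([A,B])*1.7,0,255).astype(np.uint8))
E
```

```text
[ 0.4243 -0.1045  0.0062] [ 0.0395 -0.1214 -0.3013] [-0.1295  0.0595]
s lever_pad 0.57 [241.304 233.016]
s lever_pad 0.69 [231.504 226.212  38.528  15.204]
s lid 0.85 [290.416 161.49   22.4    69.09 ]
t lever_pad 0.24 [135.912 183.708  26.992  21.714]
t lid 0.85 [261.576 157.416  37.408  53.886]
```

View pics/ab7.png

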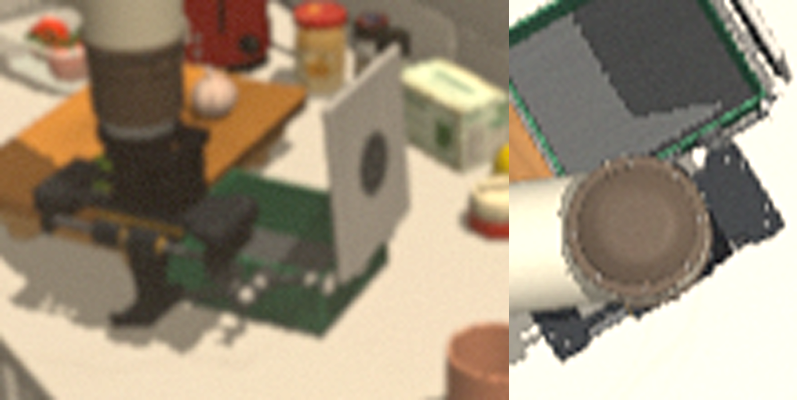

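The lid stands nearly upright. I'll check the force again after a pause.

Request:
apply_moves:
  moves:
    - [[0, 0, 0.002], 0]
    - [[0, 0, 0], 0]

```text
time_s: 9.82
tcp_pos: [0.425, -0.1045, 0.0045]
ee_rot: [[-0.854, -0.521, 0.0], [-0.521, 0.854, 0.0], [-0.0, -0.0, -1.0]]
wrist_force: [-0.6, -0.4, 0.5]
gripper_width: 0.001
gripper_force: 0.0
```

```bash
cat > lid.py <<'E'
from h import *
P=np.load("P.npy")
def est(show=True):
    a=imaging.capture("scene");m=models.cut_out(a,"lid")[0];reg=m["region"].astype(np.uint8)
    K=np.array(a["intrinsics"]);O=np.array(a["orientation"]);e=np.array(a["eye"])
    best=[]
    for th in np.arange(0,1.56,.02):
        pts=[]
        for x in(-.075,.075):
            for rr in(0,.17): 
                q=[*(P[:2]+R(P[2])@[x,-.085+rr*np.cos(th)]),.072+rr*np.sin(th)]
                v=K@(O.T@(np.array(q)-e));pts.append(v[:2]/v[2])
        pts=np.array([pts[0],pts[1],pts[3],pts[2]])
        M=np.zeros((420,560),np.uint8);cv2.fillConvexPoly(M,np.round(pts*16).astype(np.int32),1,shift=4)
        best.append(((M&reg).sum()/max(1,(M|reg).sum()),th))
    best.sort(reverse=True);return best[0],m["confidence"]
if __name__=="__main__":
    s=r.sense();print(s["tcp_pos"],s["wrist_force"],s["gripper_force"]);l,c=est();print("lid iou,rad",l,"lever",l[1]/2.85)
    b=imaging.capture("scene");p=models.place_of(b,"lever_pad");print([(x["confidence"],np.array(x["at"])*[560,420]) for x in p[:1]])
E
python3 lid.py
```

```text
[ 0.42496686 -0.10449363  0.00446738] [-0.55806964 -0.38620289  0.51344117] 0.0Traceback (most recent call last):
  File "lid.py", line 18, in <module>
    s=r.sense();print(s["tcp_pos"],s["wrist_force"],s["gripper_force"]);l,c=est();print("lid iou,rad",l,"lever",l[1]/2.85)
                                                                            ~~~^^
  File "lid.py", line 4, in est
    a=imaging.capture("scene");m=models.cut_out(a,"lid")[0];reg=m["region"].astype(np.uint8)
                                 ~~~~~~~~~~~~~~~~~~~~~~~^^^
IndexError: list index out of range
```

```bash
sed -i 's/    a=imaging.capture("scene");m=models.cut_out(a,"lid")\[0\]/    for _ in range(6):\n        a=imaging.capture("scene");m=models.cut_out(a,"lid")\n        if m: break\n    m=m[0]/' lid.py; python3 lid.py
```

```text
[ 0.42503341 -0.10447061  0.00460752] [ 0.39704852 -0.04441185  0.73684557] 0.27243320597335696
lid iou,rad (np.float64(0.5118773946360153), np.float64(1.54)) lever 0.5403508771929825
[(0.42, array([241.416, 232.806]))]
```

Request:
apply_moves:
  moves:
    - [[0, 0, 0.002], 0]
    - [[0, 0, 0.002], 0]
    - [[0, 0, 0], 0]

```text
time_s: 10.47
tcp_pos: [0.4266, -0.1042, 0.0027]
ee_rot: [[-0.853, -0.522, 0.003], [-0.522, 0.853, -0.0], [-0.003, -0.002, -1.0]]
wrist_force: [-4.3, 5.3, 20.7]
gripper_width: 0.001
gripper_force: 10.8
```

```bash
cat > pj.py <<'E'
from h import *
from lid import P
np.set_printoptions(precision=1,suppress=True)
a=imaging.capture("scene");s=r.sense();print(np.round(s["tcp_pos"],4),s["wrist_force"],s["gripper_force"])
def pr(w):
    q=np.array(a["intrinsics"])@(np.array(a["orientation"]).T@(np.array(w)-a["eye"]));return q[:2]/q[2]
C=lambda x,y,z:[*(P[:2]+R(P[2])@[x,y]),z]
for th in(1.2,1.3,1.4,1.54): print(th,*[pr(C(x,-.085+.17*np.cos(th),.072+.17*np.sin(th))) for x in(-.075,.075)])
for x in(-.135,-.117): print("pad down",pr(C(x,.061,.028)),"rest",pr(C(x,.062,.079)))
for t in("lid","lever_pad"):
    m=models.cut_out(a,t);p=models.place_of(a,t) if t!="lid" else 0
    if m: print(t,m[0]["confidence"],np.array(m[0]["extent"])*[560,420,560,420])
    if p: print(p[0]["confidence"],np.array(p[0]["at"])*[560,420])
E
python3 pj.py
```

```text
[ 0.4 -0.1  0. ] [-3.7  4.9 20.4] 10.222406666725874
1.2 [270.6 177.5] [291.6 159.9]
1.3 [275.2 176.8] [296.  159.3]
1.4 [280.  176.7] [300.5 159. ]
1.54 [286.9 177.4] [307.  159.6]
pad down [241.  235.7] rest [239.9 222.3]
pad down [243.8 233.1] rest [242.7 219.8]
lid 0.71 [228.5 227.6  41.5  15.9]
lever_pad 0.66 [231.8 224.7  37.6  17.3]
0.56 [242.6 236.1]
```

```bash
cat >> pj.py <<'E'
t=np.array(s["tcp_pos"]);ee=np.array(s["ee_rot"])
print("now: front-right bottom corner of body at height h over TCP")
for h in(.05,.07,.09,.11): print(h,*[(pr(t+ee@[dx,dy,-h])-[200,150])*3.636 for dx,dy in((.0375,-.095),(-.0375,-.095),(.0375,.095),(-.0375,.095))])
# darkness mask of blocks
f=a["frame"];print(f.shape)
g=f.max(2)<75
n,l,st,ce=cv2.connectedComponentsWithStats(g.astype(np.uint8));
for i in np.argsort(-st[1:,4])[:4]+1: print(st[i])
cv2.imwrite("pics/m8.png",np.clip(cv2.resize(f[160:250,200:320],(800,600),interpolation=cv2.INTER_CUBIC)*2.2,0,255).astype(np.uint8))
np.save("pics/f8.npy",f)
E
python3 pj.py
```

```text
[ 0.4 -0.1  0. ] [-4.   4.1 19. ] 9.967756234109402
1.2 [270.6 177.5] [291.6 159.9]
1.3 [275.2 176.8] [296.  159.3]
1.4 [280.  176.7] [300.5 159. ]
1.54 [286.9 177.4] [307.  159.6]
pad down [241.  235.7] rest [239.9 222.3]
pad down [243.8 233.1] rest [242.7 219.8]
lid 0.59 [291.  164.4  23.   65.9]
lever_pad 0.58 [231.2 237.    7.5   5.5]
0.44 [242.3 234.1]
now: front-right bottom corner of body at height h over TCP
0.05 [226.9 330.3] [267.1 288.4] [ 42.4 281.5] [ 87.4 243.3]
0.07 [226.  310.7] [266.5 269.3] [ 40.3 262.5] [ 85.7 224.8]
0.09 [225.  290.8] [265.8 250. ] [ 38.2 243.3] [ 84.  206.1]
0.11 [224.1 270.7] [265.2 230.3] [ 36.1 223.8] [ 82.2 187.1]
(420, 560, 3)
[   66     0   494   360 60404]
[  78  293  111  127 8960]
[ 140  176  212  244 6449]
[ 210  298   68  122 3502]
```

The body's bottom sits about 11 cm above the TCP, so it clears the board. I'll push the lever in along tool −x.

Request:
apply_moves:
  moves:
    - [[-0.003, 0, -0.0008], 0]
    - [[-0.004, 0, 0], 0]
    - [[-0.004, 0, 0], 0]
    - [[-0.004, 0, 0], 0]
    - [[0, 0, 0], 0]

```text
time_s: 11.28
tcp_pos: [0.4397, -0.096, 0.0031]
ee_rot: [[-0.853, -0.522, 0.004], [-0.522, 0.853, 0.0], [-0.003, -0.002, -1.0]]
wrist_force: [-3.1, 4.2, 14.5]
gripper_width: 0.008
gripper_force: 7.7
```

```bash
python3 pj.py | sed -n '1p;8,9p'
```

```text
[ 0.4 -0.1  0. ] [-2.5  4.5 14.8] 7.504836888983846
lid 0.75 [282.7 163.9  29.5  67.7]
lever_pad 0.46 [235.2 223.5  33.1  14.5]
```

Request:
apply_moves:
  moves:
    - [[-0.004, 0, 0], 0]
    - [[-0.004, 0, 0], 0]
    - [[0, 0, 0], 0]

```text
time_s: 11.73
tcp_pos: [0.4409, -0.0941, 0.0026]
ee_rot: [[-0.853, -0.522, -0.008], [-0.522, 0.853, -0.003], [0.008, 0.002, -1.0]]
wrist_force: [-9.5, -5.1, 21.0]
gripper_width: 0.003
gripper_force: 10.1
```

Request:
apply_moves:
  moves:
    - [[-0.004, 0, 0], 0]
    - [[-0.004, 0, 0], 0]
    - [[0, 0, 0], 0]

```text
time_s: 11.98
tcp_pos: [0.4437, -0.0906, 0.0019]
ee_rot: [[-0.854, -0.52, -0.016], [-0.52, 0.854, -0.003], [0.016, 0.005, -1.0]]
wrist_force: [-14.6, -6.2, 23.8]
gripper_width: 0.005
gripper_force: 11.9
```

Request:
apply_moves:
  moves:
    - [[0.004, 0, 0], 0]
    - [[0, 0, -0.002], 0]
    - [[0, 0, -0.002], 0]
    - [[0, 0, -0.002], 0]
    - [[0, 0, 0], 0]

```text
time_s: 12.4
tcp_pos: [0.4486, -0.0903, 0.0079]
ee_rot: [[-0.853, -0.521, 0.001], [-0.521, 0.853, 0.0], [-0.001, -0.001, -1.0]]
wrist_force: [-1.2, -1.1, 2.7]
gripper_width: 0.008
gripper_force: 1.5
```

```bash
python3 pj.py | sed -n '1p;8,9p'
```

```text
[ 0.4 -0.1  0. ] [ 0.2 -0.   2.3] 0.6418814021162689
lid 0.71 [285.2 160.5  27.7  72.1]
lever_pad 0.57 [233.3 227.6  36.9  11.1]
```

Request:
apply_moves:
  moves:
    - [[0, 0, -0.002], 0]
    - [[0, 0, -0.002], 0]
    - [[0, 0, -0.002], 0]
    - [[0, 0, -0.002], 0]
    - [[0, 0, 0], 0]

```text
time_s: 13.02
tcp_pos: [0.4481, -0.0904, 0.0158]
ee_rot: [[-0.853, -0.521, 0.001], [-0.521, 0.853, 0.0], [-0.001, -0.0, -1.0]]
wrist_force: [0.8, 0.1, -0.9]
gripper_width: 0.005
gripper_force: 0.0
```

Request:
apply_moves:
  moves:
    - [[0, 0, -0.002], 0]
    - [[0, 0, -0.002], 0]
    - [[0, 0, -0.002], 0]
    - [[0, 0, 0], 0]

```text
time_s: 13.35
tcp_pos: [0.4481, -0.0904, 0.0219]
ee_rot: [[-0.853, -0.521, 0.001], [-0.521, 0.853, 0.0], [-0.001, -0.0, -1.0]]
wrist_force: [-0.3, 0.3, 0.8]
gripper_width: 0.005
gripper_force: 0.0
```

```bash
python3 pj.py | sed -n '1,5p;8,9p'
```

```text
[ 0.4 -0.1  0. ] [-0.9  0.1 -0.1] 0.0
1.2 [270.6 177.5] [291.6 159.9]
1.3 [275.2 176.8] [296.  159.3]
1.4 [280.  176.7] [300.5 159. ]
1.54 [286.9 177.4] [307.  159.6]
lid 0.58 [280.9 160.9  33.1  72.1]
lever_pad 0.6 [234.5 223.5  35.9  13.9]
```

Request:
apply_moves:
  moves:
    - [[0.002, 0, -0.012], 0]
    - [[0, 0, -0.03], 0]
    - [[0, 0, -0.035], 0]
    - [[0, 0, -0.035], 0]
    - [[0, 0, 0], 0]

```text
time_s: 13.97
tcp_pos: [0.451, -0.0915, 0.1401]
ee_rot: [[-0.852, -0.523, 0.014], [-0.523, 0.853, -0.0], [-0.012, -0.008, -1.0]]
wrist_force: [1.0, 0.1, -0.8]
gripper_width: 0.005
gripper_force: 0.0
```

```bash
cat > lime.py <<'E'
from h import *
np.set_printoptions(precision=4,suppress=True)
P=np.load("P.npy");g=lambda w:R(P[2]).T@(np.array(w)[:2]-P[:2])
s=r.sense();print("tcp",np.array(s["tcp_pos"]),g(s["tcp_pos"]),"j",np.array(s["joints"]))
for n in("scene","top","wrist"):
    c=imaging.capture(n);cv2.imwrite(f"pics/l_{n}.png",c["frame"])
    for t in("lime_center","lid"):
        m=models.cut_out(c,t)
        if m:
            x=np.array(m[0]["extent"]);print(n,t,m[0]["confidence"],x*[560,420,560,420],end=' ')
            if t!="lid": e,d=(wray if n=="wrist" else ray)(c,x[:2]+x[2:]/2);w=e+d*(.0965-e[2])/d[2];print(g(w),end='')
            print()
E
python3 lime.py
```

```text
tcp [ 0.451  -0.0915  0.1401] [-0.0999  0.0567] j [  8.9557   8.4701 -27.0883   0.1741 -53.6468 -67.5508]
scene lime_center 0.4 [224.392 188.496  13.272  19.404] [-0.0329  0.1581]
scene lid 0.56 [282.688 162.414  29.68   67.914] 
top lime_center 0.28 [335.104 163.716  15.624  15.792] [-0.0484 -0.2874]
top lid 0.91 [252.224 163.716  43.512  45.696] 
wrist lime_center 0.69 [408.128 274.386  21.112  58.296] [-0.0342  0.172 ]
wrist lid 0.68 [ 88.704 234.402  63.224 105.21 ]
```

Request:
apply_moves:
  moves:
    - [[-0.0128, 0.0333, 0], 0]
    - [[-0.0128, 0.0333, 0], 0]
    - [[-0.0128, 0.0333, 0], 0]
    - [[-0.0128, 0.0333, 0], 0]
    - [[-0.0128, 0.0333, 0], 0]
  hand: 0.03

```text
time_s: 14.83
tcp_pos: [0.4133, 0.0853, 0.1331]
ee_rot: [[-0.854, -0.521, -0.001], [-0.521, 0.854, -0.0], [0.001, -0.0, -1.0]]
wrist_force: [1.4, 0.3, 0.4]
gripper_width: 0.287
gripper_force: 0.0
```

Request:
apply_moves:
  moves:
    - [[0, 0, 0], -7]
    - [[0, 0, 0], -7]
    - [[0, 0, 0], -7]
    - [[0, 0, 0], -7]
    - [[0, 0, 0], -7]

```text
time_s: 15.25
tcp_pos: [0.4137, 0.0841, 0.1329]
ee_rot: [[-0.394, -0.919, -0.001], [-0.919, 0.394, -0.001], [0.001, 0.001, -1.0]]
wrist_force: [-0.4, -0.1, 1.4]
gripper_width: 0.342
gripper_force: 0.0
```

Request:
apply_moves:
  moves:
    - [[0, 0, 0], -7]
    - [[0, 0, 0], -7]
    - [[0, 0, 0], -7]
    - [[0, 0, 0], -7]
    - [[0, 0, 0], -7]

```text
time_s: 15.67
tcp_pos: [0.4138, 0.0838, 0.1329]
ee_rot: [[0.204, -0.979, -0.001], [-0.979, -0.204, -0.001], [0.001, 0.001, -1.0]]
wrist_force: [-0.3, -0.2, -0.1]
gripper_width: 0.343
gripper_force: 0.0
```

Request:
apply_moves:
  moves:
    - [[0, 0, 0], -7]
    - [[0, 0, 0], -7]
    - [[0, 0, 0], -6]
    - [[0, 0, 0], 0]
    - [[0, 0, 0], 0]

```text
time_s: 16.08
tcp_pos: [0.4138, 0.0839, 0.133]
ee_rot: [[0.519, -0.855, -0.001], [-0.855, -0.519, -0.001], [-0.0, 0.001, -1.0]]
wrist_force: [-0.3, -0.1, -0.1]
gripper_width: 0.344
gripper_force: 0.0
```

```bash
python3 lime.py
```

```text
tcp [0.4138 0.0839 0.133 ] [-0.0404  0.2258] j [ 33.6952   5.6349 -31.6233  -0.0038 -52.8025  -2.4511]
scene lime_center 0.55 [223.72  189.504  11.928  16.002] [-0.0306  0.1651]
scene lid 0.74 [280.672 161.91   29.624  66.906] 
top lime_center 0.57 [205.912 236.586  11.928  14.196] [-0.0339  0.1668]
top lid 0.81 [254.296 164.598  41.888  47.796] 
wrist lime_center 0.56 [248.584 106.596  69.496  66.696] [-0.0364  0.162 ]
```

Request:
apply_moves:
  moves:
    - [[0, -0.005, 0.02], 0]
    - [[0, 0, 0.02], 0]
    - [[0, 0, 0.012], 0]
    - [[0, 0, 0.004], 0]
    - [[0, 0, 0], 0]

```text
time_s: 16.95
tcp_pos: [0.4177, 0.0862, 0.0767]
ee_rot: [[0.521, -0.854, -0.002], [-0.854, -0.521, -0.001], [0.0, 0.002, -1.0]]
wrist_force: [0.3, -0.5, 1.2]
gripper_width: 0.345
gripper_force: 0.0
```

Request:
apply_moves:
  moves:
    - [[0, 0, 0.003], 0]
    - [[0, 0, 0.003], 0]
    - [[0, 0, 0.003], 0]
    - [[0, 0, 0.003], 0]
    - [[0, 0, 0], 0]

```text
time_s: 17.37
tcp_pos: [0.418, 0.0865, 0.0652]
ee_rot: [[0.521, -0.854, -0.001], [-0.854, -0.521, -0.0], [-0.0, 0.001, -1.0]]
wrist_force: [-0.2, 0.7, 0.5]
gripper_width: 0.346
gripper_force: 0.0
```

```bash
python3 lime.py;python3 -c "
import cv2,numpy as np
a=cv2.imread('pics/l_scene.png')[150:260,190:330];b=cv2.imread('pics/l_wrist.png')
cv2.imwrite('pics/c9.png',np.hstack([cv2.resize(a,(382,300),interpolation=cv2.INTER_CUBIC),cv2.resize(b,(400,300))]))"
```

```text
tcp [0.418  0.0865 0.0652] [-0.0354  0.2258] j [ 33.6667  11.708  -36.4439  -0.0124 -41.8792  -2.2649]
scene lime_center 0.42 [223.272 190.302  12.208  15.792] [-0.0354  0.1633]
scene lid 0.89 [281.12  161.112  31.192  71.316] 
top lime_center 0.59 [206.808 237.384  13.104  15.792] [-0.0403  0.1654]
top lid 0.81 [250.824 162.792  47.32   50.4  ] 
wrist lime_center 0.61 [236.376 102.606 106.792  92.61 ] [-0.0355  0.1616]
```

View pics/c9.png

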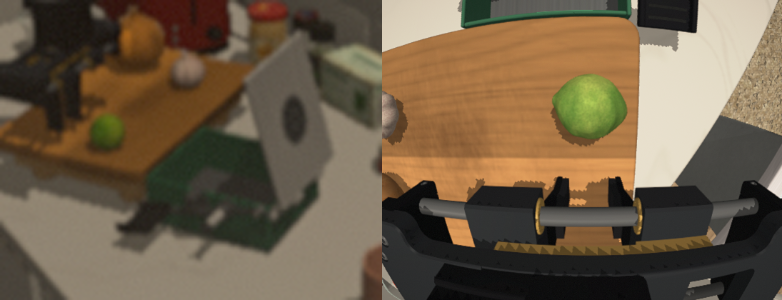

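Lid up and held, lime centred in front of the two fingertips. I'll push it slowly.

Request:
apply_moves:
  moves:
    - [[0.006, 0, 0], 0]
    - [[0.006, 0, 0], 0]
    - [[0.005, 0, 0], 0]
    - [[0.004, 0, 0], 0]
    - [[0.004, 0, 0], 0]

```text
time_s: 18.23
tcp_pos: [0.4316, 0.0647, 0.0654]
ee_rot: [[0.52, -0.854, -0.0], [-0.854, -0.52, -0.0], [0.0, 0.0, -1.0]]
wrist_force: [-0.4, -0.6, 0.3]
gripper_width: 0.343
gripper_force: 0.0
```

Request:
apply_moves:
  moves:
    - [[0.004, 0, 0], 0]
    - [[0.004, 0, 0], 0]
    - [[0.004, 0, 0], 0]
    - [[0.004, 0, 0], 0]
    - [[0.004, 0, 0], 0]

```text
time_s: 18.65
tcp_pos: [0.4419, 0.0479, 0.0655]
ee_rot: [[0.521, -0.854, -0.0], [-0.854, -0.521, 0.0], [-0.0, -0.0, -1.0]]
wrist_force: [-0.6, 0.6, 0.3]
gripper_width: 0.343
gripper_force: 0.2
```

```bash
python3 lime.py
```

```text
tcp [0.4419 0.0479 0.0655] [-0.0351  0.1804] j [ 27.2506  13.2478 -34.183   -0.0062 -42.5683   4.1525]
scene lime_center 0.47 [348.376 229.488   9.016  28.308] [-0.1226 -0.3162]
scene lid 0.63 [281.4   160.482  31.304  69.216] 
top lid 0.74 [252.224 161.7    44.408  52.29 ] 
wrist lime_center 0.67 [356.384   0.     91.616 113.106] [-0.0916  0.0679]
```

```bash
cat > col.py <<'E'
from h import *
np.set_printoptions(precision=4,suppress=True)
P=np.load("P.npy");g=lambda w:R(P[2]).T@(np.array(w)[:2]-P[:2])
def blobs(n):
    c=imaging.capture(n);h=cv2.cvtColor(c["frame"],cv2.COLOR_BGR2HSV)
    m=cv2.inRange(h,(34,100,60),(62,255,255))
    k,l,st,ce=cv2.connectedComponentsWithStats(m)
    for i in (np.argsort(-st[1:,4])[:3]+1 if k>1 else []):
        if st[i,4]<8: continue
        at=[ce[i][0]/560,ce[i][1]/420];e,d=(wray if n=="wrist" else ray)(c,at)
        print(n,st[i],"hsv",cv2.mean(h,(l==i).astype(np.uint8))[:3],"board",g(e+d*(.0965-e[2])/d[2]),"floor",g(e+d*(.027-e[2])/d[2]))
s=r.sense();print("tcp",np.array(s["tcp_pos"]),g(s["tcp_pos"]),s["wrist_force"],s["time_s"])
for n in("scene","top","wrist"): blobs(n)
E
python3 col.py
```

```text
tcp [0.4417 0.0483 0.0655] [-0.0351  0.1809] [-0.4737 -0.6105 -0.2578] 19.1
scene [504 213  14  16 156] hsv (40.8525641025641, 234.51923076923077, 81.84615384615384) board [ 0.2165 -0.7183] floor [ 0.3488 -0.7241]
scene [225 192  10  12  76] hsv (36.68421052631579, 183.67105263157893, 83.0) board [-0.0311  0.1676] floor [0.0787 0.2427]
scene [506 238   9  15  76] hsv (39.68421052631579, 208.19736842105263, 60.868421052631575) board [ 0.0602 -0.7277] floor [ 0.1783 -0.7344]
top [213 235  10  12  59] hsv (37.813559322033896, 136.4406779661017, 105.10169491525424) board [-0.0345  0.1448] floor [-0.0256  0.1489]
top [ 83 190  13  14  51] hsv (46.09803921568627, 127.47058823529412, 72.09803921568627) board [0.2819 0.4154] floor [0.3073 0.4336]
wrist [ 240  184   99   84 6120] hsv (38.562745098039215, 145.14754901960782, 162.0222222222222) board [-0.0355  0.1563] floor [-0.0356  0.1806]
```

Request:
apply_moves:
  moves:
    - [[0.004, 0, 0], 0]
    - [[0.004, 0, 0], 0]
    - [[0.004, 0, 0], 0]
    - [[0.004, 0, 0], 0]
    - [[0.004, 0, 0], 0]

```text
time_s: 19.67
tcp_pos: [0.4524, 0.0307, 0.0654]
ee_rot: [[0.521, -0.854, -0.0], [-0.854, -0.521, -0.0], [0.0, 0.0, -1.0]]
wrist_force: [-0.3, 0.1, -0.2]
gripper_width: 0.346
gripper_force: 0.2
```

Request:
apply_moves:
  moves:
    - [[0.004, 0, 0], 0]
    - [[0.004, 0, 0], 0]
    - [[0.004, 0, 0], 0]
    - [[0.004, 0, 0], 0]
    - [[0.004, 0, 0], 0]

```text
time_s: 20.08
tcp_pos: [0.4628, 0.0137, 0.0654]
ee_rot: [[0.521, -0.854, -0.0], [-0.854, -0.521, -0.0], [-0.0, 0.0, -1.0]]
wrist_force: [-0.2, 0.3, 1.2]
gripper_width: 0.343
gripper_force: 0.2
```

```bash
python3 col.py
```

```text
tcp [0.4628 0.0137 0.0654] [-0.0351  0.1404] [-0.1825  0.2814  1.1632] 20.0833
scene [503 213  15  16 153] hsv (40.7843137254902, 231.30718954248366, 82.26143790849673) board [ 0.2182 -0.7184] floor [ 0.3507 -0.7242]
scene [235 194   9  12  80] hsv (36.875, 186.0, 82.61250000000001) board [-0.03    0.1283] floor [0.0798 0.1999]
scene [506 239  10  14  77] hsv (39.7922077922078, 206.02597402597405, 60.727272727272734) board [ 0.0607 -0.7286] floor [ 0.1789 -0.7353]
top [ 83 190  13  14  51] hsv (46.23529411764706, 128.23529411764704, 71.80392156862744) board [0.282  0.4153] floor [0.3074 0.4335]
top [227 229   8  10  41] hsv (37.02439024390244, 136.26829268292684, 106.34146341463415) board [-0.0359  0.1019] floor [-0.0271  0.1038]
wrist [ 240  185   99   84 6119] hsv (38.539630658604345, 144.7594378166367, 166.26605654518713) board [-0.0355  0.1163] floor [-0.0355  0.1407]
```

Lime follows nicely, centred. Continuing over the edge.

Request:
apply_moves:
  moves:
    - [[0.004, 0, 0], 0]
    - [[0.004, 0, 0], 0]
    - [[0.004, 0, 0], 0]
    - [[0.004, 0, 0], 0]
    - [[0.004, 0, 0], 0]

```text
time_s: 20.65
tcp_pos: [0.4733, -0.0033, 0.0655]
ee_rot: [[0.521, -0.854, 0.0], [-0.854, -0.521, 0.0], [0.0, -0.0, -1.0]]
wrist_force: [-0.8, -0.2, -0.2]
gripper_width: 0.344
gripper_force: 0.4
```

Request:
apply_moves:
  moves:
    - [[0.004, 0, 0], 0]
    - [[0.004, 0, 0], 0]
    - [[0.004, 0, 0], 0]
    - [[0.004, 0, 0], 0]
    - [[0.003, 0, 0], 0]

```text
time_s: 21.07
tcp_pos: [0.4831, -0.0197, 0.0654]
ee_rot: [[0.521, -0.854, -0.0], [-0.854, -0.521, -0.0], [0.0, 0.0, -1.0]]
wrist_force: [-0.0, -0.6, 0.3]
gripper_width: 0.346
gripper_force: 0.0
```

```bash
python3 col.py
```

```text
tcp [ 0.4831 -0.0197  0.0654] [-0.0351  0.1013] [-0.0019 -0.5926  0.2929] 21.0667
scene [504 213  14  17 153] hsv (40.79738562091504, 233.58823529411765, 82.14379084967321) board [ 0.2169 -0.7186] floor [ 0.3493 -0.7244]
scene [506 240   9  14  63] hsv (39.87301587301587, 207.7142857142857, 60.873015873015866) board [ 0.0572 -0.7283] floor [ 0.175 -0.735]
scene [261 217   7   4  19] hsv (37.89473684210526, 130.36842105263156, 78.21052631578947) board [-0.1059 -0.0111] floor [-0.003   0.0477]
top [249 215  14  14 153] hsv (37.84967320261438, 134.95424836601308, 88.0718954248366) board [-0.044   0.0216] floor [-0.0355  0.0193]
top [ 84 190  12  14  50] hsv (46.18, 128.92000000000002, 71.48) board [0.2816 0.4152] floor [0.307  0.4334]
wrist [ 250   65   74   63 3400] hsv (36.65441176470588, 141.0176470588235, 131.8114705882353) board [-0.0343  0.011 ] floor [-0.0338  0.0065]
```

The lime is in the caddy. Next I'll retreat and go back to the lever.

Request:
apply_moves:
  moves:
    - [[0, 0, -0.02], 0]
    - [[0, 0, -0.03], 0]
    - [[0, 0, -0.03], 7]
    - [[0, 0, 0], 7]
    - [[0, 0, 0], 7]
  hand: 0

```text
time_s: 21.63
tcp_pos: [0.4841, -0.0187, 0.1477]
ee_rot: [[0.175, -0.985, 0.005], [-0.985, -0.175, 0.001], [-0.001, -0.005, -1.0]]
wrist_force: [-1.5, -0.0, -0.1]
gripper_width: 0.06
gripper_force: 0.0
```

Request:
apply_moves:
  moves:
    - [[0, 0, 0], 7]
    - [[0, 0, 0], 7]
    - [[0, 0, 0], 7]
    - [[0, 0, 0], 7]
    - [[0, 0, 0], 7]

```text
time_s: 22.05
tcp_pos: [0.4826, -0.0191, 0.1454]
ee_rot: [[-0.422, -0.907, -0.0], [-0.907, 0.422, 0.0], [0.0, 0.0, -1.0]]
wrist_force: [-0.4, 0.2, 0.1]
gripper_width: 0.004
gripper_force: 0.0
```

Request:
apply_moves:
  moves:
    - [[0, 0, 0], 7]
    - [[0, 0, 0], 7]
    - [[0, 0, 0], 7]
    - [[0, 0, 0], 7]
    - [[0, 0, 0], 6]

```text
time_s: 22.47
tcp_pos: [0.4827, -0.0191, 0.1454]
ee_rot: [[-0.856, -0.516, -0.0], [-0.516, 0.856, 0.0], [0.0, 0.0, -1.0]]
wrist_force: [-0.9, -0.6, 1.1]
gripper_width: 0.001
gripper_force: 0.0
```

Request:
apply_moves:
  moves:
    - [[0.025, -0.014, 0], 0]
    - [[0.025, -0.014, 0], 0]
    - [[0.025, -0.014, 0], 0]
    - [[0, 0, 0], 0]
    - [[0, 0, 0], 0]

```text
time_s: 22.88
tcp_pos: [0.4401, -0.0949, 0.1456]
ee_rot: [[-0.855, -0.519, 0.0], [-0.519, 0.855, 0.0], [-0.0, -0.0, -1.0]]
wrist_force: [-0.2, 1.0, 0.3]
gripper_width: 0.005
gripper_force: 0.0
```

```bash
python3 lime.py; python3 pj.py | sed -n '6,10p'
```

```text
tcp [ 0.4401 -0.0949  0.1456] [-0.111   0.0595] j [  8.6171   7.5674 -27.2199  -0.0044 -55.1984 -67.32  ]
scene lid 0.93 [281.288 160.314  30.576  66.696] 
top lime_center 0.44 [254.184 253.806  10.304   8.904] [-0.1441  0.0674]
top lid 0.9 [252.784 163.59   44.52   51.912] 
wrist lime_center 0.84 [217.392 254.982  38.08    7.182] [-0.0774  0.0168]
wrist lid 0.78 [ 92.904 231.42   68.824 110.586] 
pad down [241.  235.7] rest [239.9 222.3]
pad down [243.8 233.1] rest [242.7 219.8]
lid 0.7 [280.7 163.   31.1  68.5]
lever_pad 0.61 [234.7 224.4  34.7  11.4]
0.46 [242.7 229.5]
```

Request:
apply_moves:
  moves:
    - [[0, 0, 0.03], 0]
    - [[0, 0, 0.03], 0]
    - [[0, 0, 0.03], 0]
    - [[0, 0, 0.02], 0]
    - [[0, 0, 0], 0]

```text
time_s: 23.95
tcp_pos: [0.4373, -0.0945, 0.0319]
ee_rot: [[-0.854, -0.52, -0.009], [-0.52, 0.854, -0.001], [0.008, 0.004, -1.0]]
wrist_force: [0.1, -0.2, 0.8]
gripper_width: 0.006
gripper_force: 0.0
```

Request:
apply_moves:
  moves:
    - [[0, 0, 0.004], 0]
    - [[0, 0, 0.004], 0]
    - [[0, 0, 0.003], 0]
    - [[0, 0, 0.003], 0]
    - [[0, 0, 0], 0]

```text
time_s: 24.37
tcp_pos: [0.441, -0.0941, 0.0218]
ee_rot: [[-0.854, -0.521, 0.001], [-0.521, 0.854, 0.0], [-0.001, -0.0, -1.0]]
wrist_force: [0.1, -0.3, 0.9]
gripper_width: 0.002
gripper_force: 0.0
```

Request:
apply_moves:
  moves:
    - [[0, 0, 0.003], 0]
    - [[0, 0, 0.003], 0]
    - [[0, 0, 0.003], 0]
    - [[0, 0, 0.003], 0]
    - [[0, 0, 0], 0]

```text
time_s: 24.78
tcp_pos: [0.4405, -0.0942, 0.009]
ee_rot: [[-0.854, -0.521, -0.001], [-0.521, 0.854, -0.0], [0.001, 0.0, -1.0]]
wrist_force: [0.3, 0.5, 0.2]
gripper_width: 0.004
gripper_force: 0.0
```

Request:
apply_moves:
  moves:
    - [[0, 0, 0.003], 0]
    - [[0, 0, 0.002], 0]
    - [[0, 0, 0.001], 0]
    - [[0, 0, 0], 0]

```text
time_s: 25.12
tcp_pos: [0.441, -0.0942, 0.0036]
ee_rot: [[-0.853, -0.521, 0.0], [-0.521, 0.853, -0.0], [-0.0, -0.0, -1.0]]
wrist_force: [-0.2, 0.2, 3.8]
gripper_width: 0.005
gripper_force: 2.0
```

Request:
apply_moves:
  moves:
    - [[0, 0, 0.001], 0]
    - [[0, 0, 0.001], 0]
    - [[0, 0, 0], 0]

```text
time_s: 25.37
tcp_pos: [0.4413, -0.0942, 0.0029]
ee_rot: [[-0.853, -0.522, 0.001], [-0.522, 0.853, -0.0], [-0.001, -0.001, -1.0]]
wrist_force: [-4.0, 0.7, 16.6]
gripper_width: 0.004
gripper_force: 7.8
```

Request:
apply_moves:
  moves:
    - [[0.004, 0, 0], 0]
    - [[0.004, 0, 0], 0]
    - [[0.004, 0, 0], 0]
    - [[0.004, 0, 0], 0]
    - [[0, 0, 0], 0]

```text
time_s: 25.78
tcp_pos: [0.4284, -0.1022, 0.003]
ee_rot: [[-0.853, -0.522, 0.004], [-0.522, 0.853, 0.0], [-0.003, -0.002, -1.0]]
wrist_force: [-2.6, 3.6, 12.5]
gripper_width: 0.006
gripper_force: 6.7
```

Request:
apply_moves:
  moves:
    - [[0.004, 0, 0], 0]
    - [[0.003, 0, 0], 0]
    - [[0, 0, 0], 0]

```text
time_s: 26.03
tcp_pos: [0.4252, -0.1049, 0.0032]
ee_rot: [[-0.853, -0.522, 0.009], [-0.522, 0.853, 0.002], [-0.009, -0.003, -1.0]]
wrist_force: [1.3, 7.7, 10.1]
gripper_width: 0.004
gripper_force: 5.6
```

Request:
apply_moves:
  moves:
    - [[0.004, 0, 0], 0]
    - [[0.004, 0, 0], 0]
    - [[0, 0, 0], 0]

```text
time_s: 26.28
tcp_pos: [0.4201, -0.1091, 0.0036]
ee_rot: [[-0.852, -0.523, 0.012], [-0.523, 0.852, 0.001], [-0.011, -0.005, -1.0]]
wrist_force: [3.6, 6.7, 9.3]
gripper_width: 0.003
gripper_force: 4.7
```

```bash
python3 pj.py | sed -n '1p;6,10p'
```

```text
[ 0.4 -0.1  0. ] [3.  4.6 9.8] 4.889860237017274
pad down [241.  235.7] rest [239.9 222.3]
pad down [243.8 233.1] rest [242.7 219.8]
lid 0.97 [292.4 164.1  21.   64.5]
lever_pad 0.54 [231.  228.6  37.3  13.9]
now: front-right bottom corner of body at height h over TCP
```

Request:
apply_moves:
  moves:
    - [[0, 0, -0.0015], 0]
    - [[0, 0, -0.0015], 0]
    - [[0, 0, -0.0015], 0]
    - [[0, 0, -0.0015], 0]
    - [[0, 0, -0.0015], 0]

```text
time_s: 26.9
tcp_pos: [0.4132, -0.1105, 0.0086]
ee_rot: [[-0.854, -0.521, -0.002], [-0.521, 0.854, -0.0], [0.002, 0.001, -1.0]]
wrist_force: [-0.9, 0.9, 1.4]
gripper_width: 0.005
gripper_force: 0.5
```

Request:
apply_moves:
  moves:
    - [[0, 0, -0.0015], 0]
    - [[0, 0, -0.0015], 0]
    - [[0, 0, -0.0015], 0]
    - [[0, 0, -0.0015], 0]
    - [[0, 0, -0.0015], 0]

```text
time_s: 27.32
tcp_pos: [0.4137, -0.1103, 0.0165]
ee_rot: [[-0.854, -0.521, -0.001], [-0.521, 0.854, 0.0], [0.001, 0.001, -1.0]]
wrist_force: [-2.3, 2.3, 3.7]
gripper_width: 0.004
gripper_force: 1.5
```

```bash
python3 pj.py | sed -n '1p;8,9p'
```

```text
[ 0.4 -0.1  0. ] [-3.5  3.2  5.6] 3.0835879035294056
lid 0.84 [270.  164.1  40.1  69. ]
lever_pad 0.74 [232.9 164.1  80.2  77.2]
```

Request:
apply_moves:
  moves:
    - [[0, 0, -0.0015], 0]
    - [[0, 0, -0.0015], 0]
    - [[0, 0, -0.0015], 0]
    - [[0, 0, -0.0015], 0]
    - [[0, 0, -0.0015], 0]

```text
time_s: 27.93
tcp_pos: [0.4142, -0.1103, 0.0242]
ee_rot: [[-0.854, -0.521, -0.0], [-0.521, 0.854, 0.0], [0.0, 0.0, -1.0]]
wrist_force: [-2.3, 2.0, 4.1]
gripper_width: 0.004
gripper_force: 2.5
```

Request:
apply_moves:
  moves:
    - [[0, 0, -0.0015], 0]
    - [[0, 0, -0.0015], 0]
    - [[0, 0, -0.0015], 0]
    - [[0, 0, -0.0015], 0]
    - [[0, 0, -0.0015], 0]

```text
time_s: 28.35
tcp_pos: [0.4145, -0.1103, 0.0319]
ee_rot: [[-0.853, -0.521, 0.0], [-0.521, 0.853, -0.0], [-0.0, -0.0, -1.0]]
wrist_force: [-3.4, 2.1, 5.9]
gripper_width: 0.003
gripper_force: 2.8
```

Request:
apply_moves:
  moves:
    - [[0, 0, -0.001], 0]
    - [[0, 0, -0.001], 0]
    - [[0, 0, -0.001], 0]
    - [[0, 0, -0.001], 0]
    - [[0, 0, -0.001], 0]

```text
time_s: 28.77
tcp_pos: [0.4152, -0.1105, 0.0371]
ee_rot: [[-0.853, -0.522, 0.002], [-0.522, 0.853, -0.0], [-0.001, -0.001, -1.0]]
wrist_force: [-2.5, 1.4, 8.0]
gripper_width: 0.002
gripper_force: 3.2
```

Request:
apply_moves:
  moves:
    - [[0, 0, -0.001], 0]
    - [[0, 0, -0.001], 0]
    - [[0, 0, -0.001], 0]
    - [[0, 0, -0.001], 0]
    - [[0, 0, -0.001], 0]

```text
time_s: 29.18
tcp_pos: [0.4163, -0.1107, 0.0426]
ee_rot: [[-0.853, -0.522, 0.004], [-0.522, 0.853, -0.001], [-0.003, -0.003, -1.0]]
wrist_force: [-1.4, -0.9, 6.6]
gripper_width: 0.009
gripper_force: 3.3
```

Request:
apply_moves:
  moves:
    - [[0, 0, -0.001], 0]
    - [[0, 0, -0.001], 0]
    - [[0, 0, -0.001], 0]
    - [[0, 0, -0.001], 0]
    - [[0, 0, -0.001], 0]

```text
time_s: 29.6
tcp_pos: [0.4175, -0.1111, 0.048]
ee_rot: [[-0.853, -0.523, 0.006], [-0.523, 0.853, -0.001], [-0.005, -0.005, -1.0]]
wrist_force: [1.2, -3.8, 6.4]
gripper_width: 0.003
gripper_force: 3.3
```

Request:
apply_moves:
  moves:
    - [[0, 0, -0.001], 0]
    - [[0, 0, -0.001], 0]
    - [[0, 0, -0.001], 0]
    - [[0, 0, -0.001], 0]
    - [[0, 0, -0.001], 0]

```text
time_s: 30.02
tcp_pos: [0.4151, -0.1104, 0.0517]
ee_rot: [[-0.854, -0.521, 0.002], [-0.521, 0.854, 0.0], [-0.002, -0.001, -1.0]]
wrist_force: [1.2, -0.6, -0.6]
gripper_width: 0.006
gripper_force: 0.7
```

Request:
apply_moves:
  moves:
    - [[0, 0, -0.001], 0]
    - [[0, 0, -0.001], 0]
    - [[0, 0, -0.001], 0]
    - [[0, 0, -0.001], 0]
    - [[0, 0, -0.001], 0]

```text
time_s: 30.43
tcp_pos: [0.414, -0.1102, 0.0563]
ee_rot: [[-0.854, -0.521, -0.001], [-0.521, 0.854, 0.0], [0.001, 0.0, -1.0]]
wrist_force: [0.8, 1.0, -0.7]
gripper_width: 0.006
gripper_force: 0.4
```

```bash
python3 pj.py | sed -n '1p;8,10p'
```

```text
[ 0.4 -0.1  0.1] [1.2 0.5 0.5] 0.1935643464094028
lid 0.78 [245.  195.   61.1  33.3]
lever_pad 0.79 [230.3 216.6  37.9  19.4]
0.62 [238.1 220.6]
```

Request:
apply_moves:
  moves:
    - [[0, 0, -0.003], 0]
    - [[0, 0, -0.006], 0]
    - [[0, 0, -0.02], 0]
    - [[0, 0, -0.035], 0]
    - [[0, 0, -0.035], 0]

```text
time_s: 31.05
tcp_pos: [0.4129, -0.1106, 0.1563]
ee_rot: [[-0.854, -0.521, -0.003], [-0.521, 0.854, -0.001], [0.003, 0.001, -1.0]]
wrist_force: [1.1, -0.4, 0.2]
gripper_width: 0.005
gripper_force: 0.0
```

Request:
apply_moves:
  moves:
    - [[0.02, -0.03, 0], 0]
    - [[0.02, -0.03, 0], 0]
    - [[0.02, -0.03, 0], 0]
    - [[0.02, -0.03, 0], 0]
    - [[0, 0, 0], 0]

```text
time_s: 31.47
tcp_pos: [0.408, -0.2589, 0.1559]
ee_rot: [[-0.856, -0.516, -0.0], [-0.516, 0.856, -0.001], [0.001, -0.001, -1.0]]
wrist_force: [-0.0, 0.2, 1.4]
gripper_width: 0.008
gripper_force: 0.0
```

```bash
python3 - <<'E'
from h import *
from lid import P
np.set_printoptions(precision=4,suppress=True)
g=lambda w:R(P[2]).T@(np.array(w)[:2]-P[:2])
c=imaging.capture("top")
for t,z in(("lever_pad",.079),("onion",.074),("garlic",.074),("lime_center",.097),("mug",0),("shaker",0)):
    p=models.place_of(c,t)
    if p: w=onz(c,p[0]["at"],z);print(t,p[0]["confidence"],w[:2],g(w))
a=imaging.capture("scene");o=0
for q in((a,"lid"),(c,"lid")):
    m=models.cut_out(*q)
    if m: print("lid",m[0]["confidence"],np.array(m[0]["extent"])*[560,420,560,420])
# compare top view with first one
f0=cv2.imread("pics/top0.png");d=cv2.absdiff(f0,c["frame"]).max(2)>50;d=cv2.morphologyEx(d.astype(np.uint8),cv2.MORPH_OPEN,np.ones((3,3)))
k,l,st,ce=cv2.connectedComponentsWithStats(d)
print(st[1:][st[1:,4]>15])
print(r.sense()["wrist_force"],r.sense()["time_s"])
E
```

```text
onion 0.95 [0.5985 0.2378] [0.1974 0.261 ]
garlic 0.52 [0.6298 0.1389] [0.1727 0.1603]
mug 0.88 [ 0.5874 -0.4241] [-0.1567 -0.2982]
shaker 0.49 [ 0.6907 -0.3667] [-0.0385 -0.3031]
lid 0.75 [246.68  197.106  59.472  39.018]
lid 0.62 [218.4   172.998  77.28   44.688]
[[ 222  220   16   22  233]
 [ 241  222   41   46  724]
 [ 263  226   94   67 3024]
 [ 276  235    4    5   18]
 [ 170  237   38   43 1055]
 [ 210  242    7    5   27]
 [ 404  245   43   48  616]
 [ 199  252   34   33  424]
 [ 156  276   34   16  350]
 [ 477  287    6    7   36]
 [ 206  293   49   47 1542]
 [ 403  294   68   33  796]
 [ 469  300   34   30  467]
 [ 445  308   11    7   58]
 [ 399  322    5   10   38]
 [ 417  323   55   35  985]
 [ 379  324   26   16  160]
 [ 251  327   19   16  234]
 [ 407  326    8    5   37]
 [ 192  337   41   63 1261]
 [ 389  337    5    6   25]
 [ 238  341   12   18   93]
 [ 173  344   21   27  410]
 [ 270  344    7    9   47]
 [ 384  346   13   10   84]
 [ 194  349    5    4   16]
 [ 375  351    8    5   33]
 [ 363  358    6    9   48]
 [ 424  358    7    4   25]
 [ 333  360   42   32  467]
 [ 515  363    5    5   20]
 [ 369  365    8    6   36]
 [ 304  372   16   10   79]
 [ 277  388   25   32  380]
 [ 178  391   11    7   55]
 [ 344  392    5    4   18]
 [ 155  396   18    7  115]
 [ 259  397    6    5   18]
 [ 306  397   23   23  310]
 [ 190  400   41   20  622]
 [ 294  402    5    4   19]
 [  85  408   15   12  141]
 [ 250  408    8   12   48]
 [ 173  410    9   10   63]
 [ 329  413    6    6   29]]
[-0.9453 -0.7086 -0.3764] 31.9667
```

```bash
python3 -c "
from station import r
print(r.finish_job())"
```

```text
the job is handed in; nothing more can be done
None
```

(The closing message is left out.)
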